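# Show the case-back stamp to the bench camera with an inspection mirror

### The job

Swing the keeper of the inspection stand down over the watch until it rests in its catch. Then take the round inspection mirror from its rest by the handle and hold it on your side of the watch, level with the watch and about 85 mm behind its back, angled so that the stand's camera, looking over the keeper, sees the stamp on the case back in the middle of the mirror. Finish while still holding the mirror steady at that angle, touching nothing else with it, without shifting the watch or disturbing the other things on the bench.

Things in the scene. Friction and masses are not known exactly. Their poses are not given: they have to be found in the camera images.
- stand: inspection stand, fixed: grey base plate, a cradle holding a watch upright, beyond it to one side a camera on a column, looking back over the watch. Origin on the bench under the watch; x towards the camera's side (robot's side: -x), z up. In mm: watch centre (0,0,90), lens (150,80,290), keeper hinge (0,-40,116); camera: x 130 to 220, y 55 to 170, z 270 to 380, column 20 thick at (175,136).
- watch: steel watch head without bracelet, 42 mm across and 11 mm thick, standing loose on edge in the cradle's slot, dial to the camera, case back to the robot's side. Origin at its centre, axes as the stand's.
- mark (a point): the mark: a dark six-pointed stamp 9 mm across in the middle of the watch's case back, 6 mm from the watch's centre, facing the stand's -x.
- lens (a point): middle of the front of the stand camera's lens (34 mm tube). Axes as the stand's. The camera looks over the top of the closed keeper towards the robot's side of the watch.
- aim (a point): point in the air, stand frame (26,17,131) mm, on the line from mark to lens. With the glass centre level with the mark and 84 mm from it along the stand's -x, the lens sees the mark mid-mirror when the glass's axis (z of mirror_face) points through here: 19 degrees up and 8 towards +y from the stand's +x. At places nearby the axis must halve the angle between the directions to lens and mark.
- keeper (a joint): angle of the keeper, a flat steel bar (12 mm wide, 7 thick, 108 from hinge to end) hinged at the stand's -y side. 0 = closed, a stop: level over the watch, resting in the fork of the catch post at the stand's +y side, upper face 119.5 mm up, 1.5 mm clear of the watch; 1.57 = upright; 1.9 = most. Friction hinge: stays where left; about 0.5 N at the tab moves it.
- keeper_tab (a point): middle of the outer (upper when closed) face of the keeper's thumb tab, 20 mm long and 18 mm wide at the free end, 98 mm from the hinge axis. Its z points out of that face. Closed, the tab stands just beyond the catch, 58 mm to the stand's +y of the watch's centre.
- keeper_hinge (a point): on the keeper's hinge axis, which runs along the stand's x, 116 mm above the bench. Closing turns the bar from above the hinge over the watch to the stand's +y.
- mirror_rest: dark wooden rest fixed to the bench: base 125 x 60 x 8 mm with two uprights (7 mm thick, at x -52 and 42 mm) whose shallow notches (sides 8 mm high) carry the mirror's handle. Origin on the bench under the middle of the handle, x along the handle towards the mirror head.
- mirror: hand inspection mirror lying level in its rest, 55-100 g: flat-sided aluminium handle 120 mm long, 12 wide, 10 high, thin neck, round head. Origin on the handle's centre line (handle x -70 to 50 mm), 50 mm above the bench as it lies; x along the handle to the head, z up as it lies. Grip it across the 12 mm width at the origin: 87 mm are free between the rest's uprights.
- mirror_face (a point): centre of the mirror's round glass, 95 mm from the mirror's origin along its x; head 56 mm across, 5 mm thick. Its z axis is square out of the reflecting side: 40 degrees above the handle's x direction, towards the mirror's z (so the glass looks forward and up as the mirror lies). Its y is the mirror's y.
- cushion: round black casing cushion, 84 mm across and 26 mm high, with a brass movement on top; to be left alone. Origin under its middle, on the bench.
- loupe: black eyeglass loupe, a small flared cup 39 mm across and 32 mm high; to be left alone. Origin under its middle, on the bench.
- oil_bottle: small white oil bottle with a red cap, 32 mm across, 85 mm high; to be left alone. Origin under its middle, on the bench.
- screwdriver: thin steel watchmaker's screwdriver lying flat, 120 mm long; to be left alone. Origin under its middle, on the bench.
- tweezers: brass tweezers lying flat, 125 mm long; to be left alone. Origin under its middle, on the bench.
- bracelet_watch: complete wrist watch lying dial up with its bracelet stretched out, 164 mm long, 12 mm high; to be left alone. Origin under its middle, on the bench.
Not all that is in view belongs to the job. Of the things like the mirror, leave any that is blue or turquoise; of the rest the larger one is meant.

How it is judged:
By the outcome, as a careful person would: the job done as asked, in the order asked, and still so for the second after the job is handed in, while the arm keeps its last pose, push and grip.
It also fails if it takes over 48 s, if anything falls off the work surface, if the arm or the gripper's body presses on something with over 40 N, if the wrist force passes 120 N, or if a joint passes its speed limit or range.

### The arm

A 6-joint arm with a two-finger parallel gripper is mounted at the origin on the work surface. World frame = base frame: x ahead of the robot, y to its left, z up, the work surface at z = 0. Lengths are in m, angles in degrees, forces in N, time in s.
With the tool pointing down it reaches from about 0.25 to 0.725 m from the base axis. Payload 9.7 kg.
Tool frame: the origin (TCP) lies midway between the tips of the shut fingers; the grasp point (between the pads) lies bot.hold_point_z behind it (bot.hold_point_z is the distance from the TCP to the grasp point, in m); z points along the fingers, y is the line along which they close (so a half turn about z gives the same grasp; the last joint's range is limited). The gripper opens to 85 mm and grips with 20 to 120 N. Pads are 22 mm wide; open, the fingers measure 114 mm over their backs; the gripper's body (76 mm by 85 mm) begins 54 mm behind the grasp point. The pads swing forward as they close: fully open they stand 13 mm farther back than shut.
Start: joints at [-72.938, 4.979, 10.078, 95.1, 0, 90], TCP at [0.161, -0.526, 0.206] pointing down, gripper open.
Joint ranges: [-179.16, 179.16], [-48.56, 103.87], [-65.8, 70.77], [-126.05, 130.52], [-82.76, 87.17], [-180, 180]. Speed limits (degrees/s): [127.2, 127.2, 147.25, 180, 180, 180].

### API

Orientations are given as [roll, pitch, yaw] about the fixed x, y, z axes, in that order (R = Rz(yaw) Ry(pitch) Rx(roll)).
In Python, from workcell import bot, camera, camera_model, ticket gives the robot as it stands.
- The arm moves only by the tool send_rows, never from a script. Its argument "targets" is text: rows parted by semicolons, each of 5 numbers parted by spaces: the shift along the tool's x, y, z in mm, then the turn about the tool's z in degrees, then the closure in counts, from 0 (fully open) to 255 (shut). A call has 1 to 20 rows; each row is the pose to reach, as a shift and turn from the pose commanded when the call began, along the tool's axes at that moment; what a row does not reach only later rows make up. A row lasts 1/8 s, in which the tool goes at most 62.5 mm and 10.7 degrees, less where a joint would pass 70% of its speed; a pose out of reach is approached as far as the arm can. A call with a gripper value outside its range is refused whole. The fingers move at their own pace and stop on an object; "newtons" is the grip in N (left out, the last holds). Time passes only in rows, so rows that repeat a pose let the fingers close. It gives the time, the measured TCP pose, the force, the opening and the grip force at its end, in the units of the state.
- bot.get_obs(): the state, without advancing time (a new reading comes with each control period).
- camera(name): name is "side" or "top"; returns the picture (480x640x3 uint8, blue, green, red); there is no depth.
- camera_model(name): a dict with "K" (3x3 intrinsics, pixels), "pose" (4x4, takes a point from camera to world coordinates). Camera axes: x right, y down, z forward; pixel columns grow to the right and rows downward; lengths in m; the calibration is good to about 2 mm. A picture is of the moment at which its call begins. camera_model takes no time and is no camera call.
- ticket.job_done(): hands the job in; it is judged then, once.
The state is a dict: "time": time; "q": joint angles; "qd": joint speeds; "joint_efforts": joint torques, N m; "ee_pos": TCP position; "tcp_rot": TCP orientation; "wrist_force": force on the tool from outside, world axes, zero at the start; "torque": the same for the moment, N m; "opening": finger opening in m; "grasp_force": force on a finger pad.
Only numpy, scipy, OpenCV 4.12 (cv2) and the standard library are available. Lean on these libraries where they do the work, as an engineer would, in place of code of your own. Each camera call takes 0.05 s, during which the arm holds its last target. There are 200 camera calls.

## Working session

There is one attempt and no reset: what is moved stays moved. The work goes in short steps, Python scripts to look and compute and a tool call to move; the robot and the scene stay as the last step left them, time stands still between calls to the robot, and variables do not carry over. Pictures are saved under pics/ and viewed, at most 10 in all, crops included, and the job is handed in when it is done.

Besides the shell and the picture viewer there is one more tool, called after "Emit:" in YAML: its name, and indented under it one key for each argument. send_rows: Moves the arm, as the interface text tells. Its arguments: {"type":"object","properties":{"targets":{"type":"string"},"newtons":{"type":"number"}},"required":["targets"]}

```bash
ls; mkdir -p pics; python3 - <<'E'
from workcell import bot,camera,camera_model,ticket
import cv2,numpy as np
for n in("side","top"):
    cv2.imwrite(f"pics/{n}0.png",camera(n)); m=camera_model(n); print(n,m["K"],np.round(m["pose"],4))
o=bot.get_obs(); print(o, bot.hold_point_z)
E
```

```text
pics
side [[454.97604653   0.         324.64981557]
 [  0.         454.97604653 239.38920219]
 [  0.           0.           1.        ]] [[ 8.509e-01 -3.867e-01  3.555e-01  2.254e-01]
 [-5.253e-01 -6.254e-01  5.770e-01 -5.513e-01]
 [-9.000e-04 -6.777e-01 -7.353e-01  8.889e-01]
 [ 0.000e+00  0.000e+00  0.000e+00  1.000e+00]]
top [[453.47954856   0.         319.29286453]
 [  0.         453.47954856 242.43791897]
 [  0.           0.           1.        ]] [[-2.5600e-02 -9.8460e-01  1.7270e-01  3.9300e-01]
 [-9.9970e-01  2.6000e-02 -1.0000e-04 -2.1300e-02]
 [-4.4000e-03 -1.7260e-01 -9.8500e-01  1.0623e+00]
 [ 0.0000e+00  0.0000e+00  0.0000e+00  1.0000e+00]]
{'time': 0.1, 'q': array([-7.29372199e+01,  5.00836471e+00,  1.00398267e+01,  9.50995212e+01,
        5.13764323e-04,  8.99987367e+01]), 'qd': array([-0.09966467,  0.02276883,  0.06982355, -0.01132562,  0.01675386,
        0.02134424]), 'joint_efforts': array([ 1.70621977e-03, -5.21564519e+01,  4.65654302e+01,  1.59574079e-02,
        1.95761927e-04, -1.47291433e-05]), 'ee_pos': array([ 0.16131601, -0.52557104,  0.20585745]), 'tcp_rot': array([-1.79931941e+02, -5.15264614e-04,  1.70640428e+01]), 'wrist_force': array([-0.48580105,  0.46646472,  0.30584269]), 'torque': array([-0.02528593,  0.00112379, -0.009017  ]), 'grasp_force': 0.0, 'opening': 0.08523282768368108} 0.0187
```

View pics/side0.png

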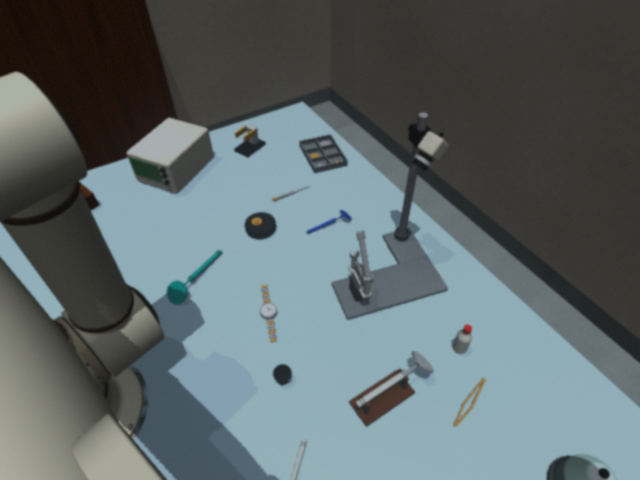

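View pics/top0.png

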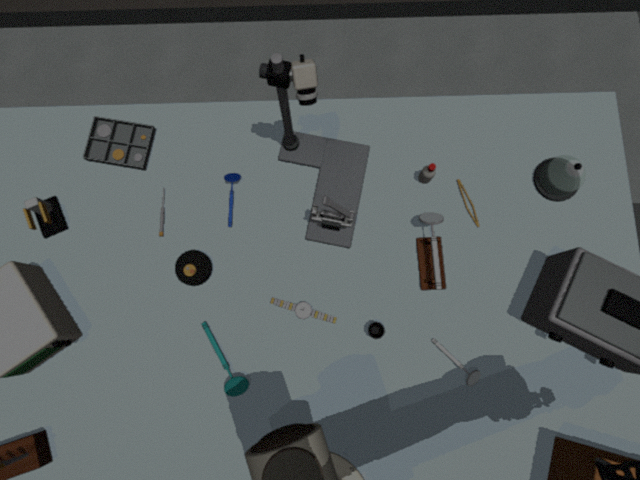

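The side and top views show the stand (top view around 335,210; column foot 290,143) and a grey mirror in the brown rest (top 432,255; side 390,385). There are also a small loose grey mirror (top 457,360; side 298,462), a blue one (top 232,200) and a turquoise one (top 225,360). The one in the rest fits: it is neither blue nor turquoise, and it is larger than the loose grey one. I'll confirm that in a crop.

```bash
python3 - <<'E'
import cv2,numpy as np
t=cv2.imread("pics/top0.png");s=cv2.imread("pics/side0.png")
a=cv2.resize(t[125:300,265:465],(800,700),interpolation=cv2.INTER_CUBIC)[:600]
a=cv2.resize(t[130:300,270:490],(776,600),interpolation=cv2.INTER_CUBIC)
b=cv2.resize(s[220:430,320:480],(457,600),interpolation=cv2.INTER_CUBIC)
cv2.imwrite("pics/ct.png",a);cv2.imwrite("pics/cs.png",b)
E
```

```text
(no output)
```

View pics/ct.png

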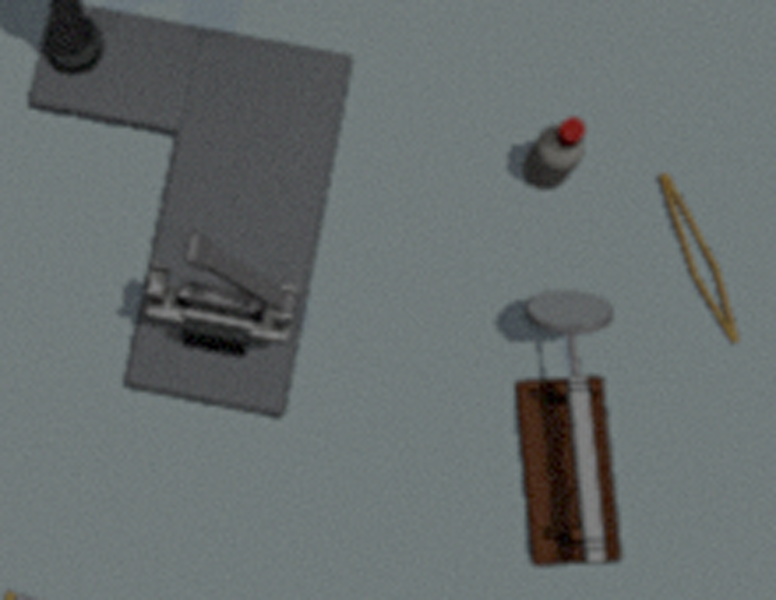

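View pics/cs.png

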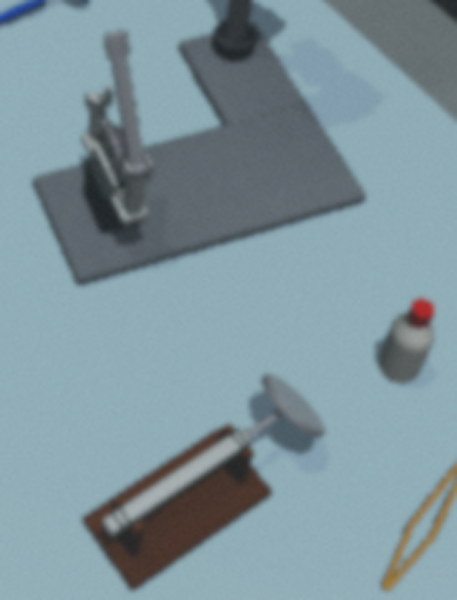

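The crops confirm the mirror: a large grey one in the brown rest, with its handle at top crop (575,385)-(597,560). The keeper is about upright, with its tab at top crop (195,247) and side crop (116,40).

```bash
cat > h.py <<'E'
import numpy as np,cv2
from workcell import bot,camera,camera_model,ticket
from scipy.spatial.transform import Rotation as R
M={n:camera_model(n) for n in("side","top")}
def ray(n,p):
    m=M[n];P=np.array(m["pose"]);d=P[:3,:3]@np.linalg.solve(m["K"],[p[0],p[1],1]);return P[:3,3],d/np.linalg.norm(d)
def onz(n,p,z):
    o,d=ray(n,p);return o+d*(z-o[2])/d[2]
def tri(pt,ps):
    o1,d1=ray("top",pt);o2,d2=ray("side",ps)
    s=np.linalg.lstsq(np.c_[d1,-d2],o2-o1,rcond=None)[0];a=o1+s[0]*d1;b=o2+s[1]*d2
    return (a+b)/2,np.linalg.norm(a-b)
def proj(n,X):
    m=M[n];P=np.linalg.inv(m["pose"]);c=P[:3,:3]@np.asarray(X)+P[:3,3];u=np.array(m["K"])@c;return u[:2]/u[2]
E
python3 - <<'E'
from h import *
np.set_printoptions(precision=4,suppress=True)
T=lambda u,v:(270+u/3.527,130+v/3.53)
S=lambda u,v:(320+u*.35,220+v*.35)
for z in(.01,):
  pl=[onz("top",T(*p),z) for p in[(125,387),(282,415),(351,58),(84,8),(30,104),(175,132)]]
  print("plate top",np.array(pl))
  ps=[onz("side",S(*p),z) for p in[(35,180),(80,280),(364,198),(300,100),(180,45),(228,125)]]
  print("plate side",np.array(ps))
print("tab",tri(T(195,247),S(116,40)))
print("hinge",tri(T(278,300),S(138,168)))
print("catch",tri(T(155,280),S(98,98)))
print("col foot",onz("top",T(72,50),.015),onz("side",S(234,45),.015))
print("lens",tri((307,101),(424,160)))
print("rest top",np.array([onz("top",T(*p),.008) for p in[(517,382),(604,377),(620,560),(532,563)]]))
print("rest side",np.array([onz("side",S(*p),.008) for p in[(85,520),(133,588),(270,490),(228,428)]]))
print("handle",np.array([onz("top",T(*p),.055) for p in[(579,387),(596,560)]]))
print("handle s",np.array([onz("side",S(*p),.055) for p in[(112,522),(242,440)]]))
print("headc",tri(T(570,312),S(294,405)))
E
```

```text
plate top [[ 0.585   0.0112  0.01  ]
 [ 0.5633 -0.0931  0.01  ]
 [ 0.8125 -0.1502  0.01  ]
 [ 0.8543  0.0343  0.01  ]
 [ 0.7851  0.0727  0.01  ]
 [ 0.7622 -0.0269  0.01  ]]
plate side [[ 0.5907  0.0069  0.01  ]
 [ 0.568  -0.0956  0.01  ]
 [ 0.8142 -0.1534  0.01  ]
 [ 0.8392 -0.042   0.01  ]
 [ 0.7885  0.0683  0.01  ]
 [ 0.7667 -0.0311  0.01  ]]
tab (array([ 0.6299, -0.0357,  0.1983]), np.float64(0.0021702422987047586))
hinge (array([ 0.62  , -0.0871,  0.1093]), np.float64(0.00323683096017237))
catch (array([ 0.6349, -0.0121,  0.1072]), np.float64(0.002806978829031135))
col foot [0.8216 0.0428 0.015 ] [0.8276 0.0386 0.015 ]
lens (array([ 0.7928, -0.0092,  0.3037]), np.float64(0.016197122892591623))
rest top [[ 0.5819 -0.2513  0.008 ]
 [ 0.5837 -0.3097  0.008 ]
 [ 0.4615 -0.3114  0.008 ]
 [ 0.461  -0.2536  0.008 ]]
rest side [[ 0.4635 -0.2589  0.008 ]
 [ 0.4649 -0.3144  0.008 ]
 [ 0.5864 -0.3094  0.008 ]
 [ 0.5903 -0.2567  0.008 ]]
handle [[ 0.5692 -0.2804  0.055 ]
 [ 0.4588 -0.2834  0.055 ]]
handle s [[ 0.4651 -0.2849  0.055 ]
 [ 0.5735 -0.2844  0.055 ]]
headc (array([ 0.6216, -0.2805,  0.0491]), np.float64(0.004047758170260758))
```

Layout, in world metres:
- **Stand:** origin about (0.626,-0.0535), yaw about -12.8°. The hinge, catch and column-foot points agree to a few mm.
- **Keeper:** about 55° open. The tab comes out 100 mm from the hinge, as it should.
- **Mirror:** origin about (0.529,-0.283), yaw about 1°.

I'll start with the keeper: go above its free end with the fingers shut.

```bash
cat >> h.py <<'E'
O=np.array([.626,-.0535,0]);YAW=-12.8
def st(x,y,z): return O+R.from_euler('z',YAW,degrees=True).apply(np.array([x,y,z])/1e3)
def row(Xs,yaw,base=None,byaw=None):
    "rows (mm, deg) for TCP targets Xs (world) from commanded pose base/byaw (default: measured)"
    o=bot.get_obs(); b=o["ee_pos"] if base is None else np.array(base); y0=o["tcp_rot"][2] if byaw is None else byaw
    A=R.from_euler('xyz',[180,0,y0],degrees=True)
    for X in np.atleast_2d(Xs): print(np.round(A.inv().apply(np.array(X)-b)*1e3,1),round(-(yaw-y0),1),np.round(X,4))
E
python3 -c "
from h import *
row([st(1,17,250)],77)"
```

```text
[ 592.1 -329.2  -44.1] -59.9 [ 0.6307 -0.0371  0.25  ]
```

Emit:
send_rows:
  targets: "592 -329 -44 -60 255;592 -329 -44 -60 255;592 -329 -44 -60 255;592 -329 -44 -60 255;592 -329 -44 -60 255;592 -329 -44 -60 255;592 -329 -44 -60 255;592 -329 -44 -60 255;592 -329 -44 -60 255;592 -329 -44 -60 255;592 -329 -44 -60 255;592 -329 -44 -60 255;592 -329 -44 -60 255;592 -329 -44 -60 255"

```text
time: 1.85
ee_pos: [0.6302, -0.0386, 0.2509]
tcp_rot: [180.0, 0.0, 77.0]
wrist_force: [-0.2, -0.8, 0.7]
opening: -0.0001
grasp_force: 0.0
```

```bash
python3 - <<'E'
from h import *
t=camera("top");s=camera("side")
a=cv2.resize(t[110:260,260:400],(560,600),interpolation=cv2.INTER_CUBIC)
b=cv2.resize(s[130:330,310:450],(420,600),interpolation=cv2.INTER_CUBIC)
cv2.imwrite("pics/k1.png",cv2.resize(np.hstack([a,b]),(800,490)))
np.set_printoptions(precision=4,suppress=True)
o=bot.get_obs();print(o["time"],o["ee_pos"],o["tcp_rot"],o["q"],o["wrist_force"])
for c in("top","side"):print(proj(c,o["ee_pos"]))
E
```

```text
1.95 [ 0.6302 -0.0386  0.2512] [179.9548  -0.0046  76.9789] [ -3.5021  18.3158  30.69   102.3288  -0.0029  99.5191] [-0.6701  0.4922  0.4263]
[327.2987 191.6829]
[362.5352 216.8523]
```

View pics/k1.png

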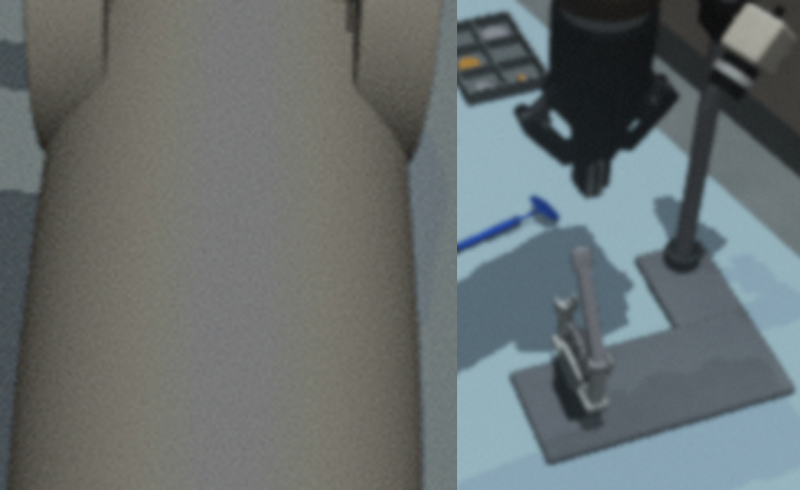

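The shut fingers are right above the tab (fingers at crop 590,195; tab at 581,250). I'll push it down along its arc.

Emit:
send_rows:
  targets: "0 0 30 0 255;0 0 40 0 255;5 0 46 0 255;10 0 52 0 255;16 0 57 0 255;21 0 63 0 255;26 0 70 0 255;32 0 77 0 255;36 0 85 0 255;39 0 93 0 255;42 0 102 0 255;44 0 110 0 255;45 0 117 0 255;46 0 122 0 255;46 0 125 0 255;46 0 125 0 255"

```text
time: 3.95
ee_pos: [0.641, 0.0072, 0.1254]
tcp_rot: [-180.0, 0.0, 77.1]
wrist_force: [0.1, -0.8, 0.3]
opening: 0.0003
grasp_force: 0.0
```

Emit:
send_rows:
  targets: "0 0 2 0 255;0 0 4 0 255;0 0 4 0 255"

```text
time: 4.32
ee_pos: [0.641, 0.0072, 0.1214]
tcp_rot: [-180.0, 0.0, 77.1]
wrist_force: [-1.0, -0.8, 0.9]
opening: 0.0003
grasp_force: 0.0
```

Emit:
send_rows:
  targets: "0 0 1 0 255;0 0 2 0 255;0 0 2.5 0 255;0 0 2.5 0 255"

```text
time: 4.82
ee_pos: [0.6411, 0.0073, 0.1189]
tcp_rot: [-180.0, -0.0, 77.1]
wrist_force: [0.3, -0.3, -0.6]
opening: 0.0
grasp_force: 0.0
```

```bash
python3 - <<'E'
from h import *
s=camera("side")
cv2.imwrite("pics/k2.png",cv2.resize(s[220:320,320:450],(780,600),interpolation=cv2.INTER_CUBIC))
E
```

```text
(no output)
```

View pics/k2.png

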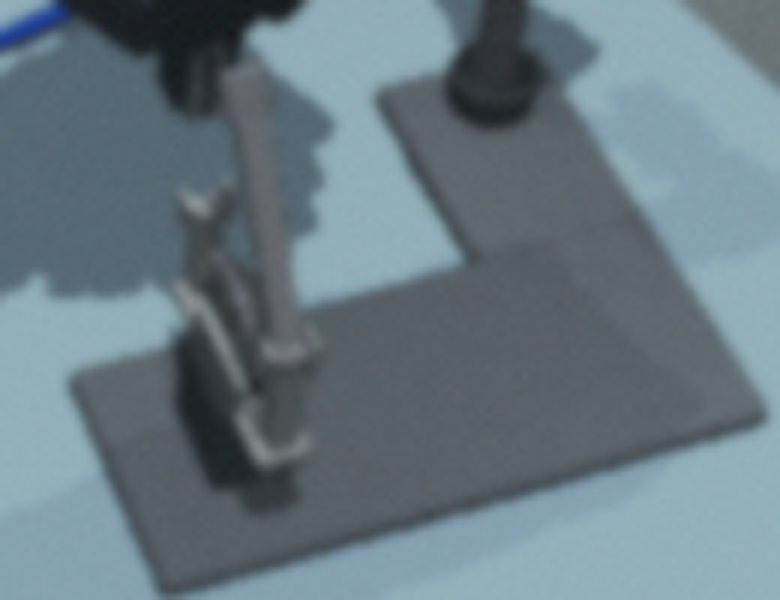

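The bar has not moved; the fingers passed beside it. I'll check the bar's angle against both first pictures.

```bash
python3 - <<'E'
from h import *
f=lambda c,X:np.round(proj(c,X),0)
print("TCP",f("side",bot.get_obs()["ee_pos"]))
for n,p in dict(hinge=(0,-40,116),watch=(0,0,90),catch=(0,44,116),lens=(150,80,290),foot=(175,136,10)).items():print(n,f("top",st(*p)),f("side",st(*p)))
for a in(40,55,70,80,90,100):
    c,s=np.cos(np.radians(a)),np.sin(np.radians(a))
    X=st(0,-40+98*c,116+98*s);print(a,f("top",X),f("side",X))
E
```

```text
TCP [351. 245.]
hinge [352. 215.] [368. 279.]
watch [333. 214.] [360. 273.]
catch [313. 207.] [354. 251.]
lens [309. 102.] [418. 167.]
foot [292. 143.] [401. 237.]
40 [317. 200.] [357. 235.]
55 [326. 200.] [360. 235.]
70 [338. 200.] [365. 239.]
80 [346. 201.] [368. 243.]
90 [355. 203.] [372. 249.]
100 [364. 205.] [375. 256.]
```

```bash
python3 - <<'E'
import cv2
t=cv2.imread("pics/top0.png")[190:250,295:365]
cv2.imwrite("pics/ct2.png",cv2.resize(t,(700,600),interpolation=cv2.INTER_CUBIC))
E
```

```text
(no output)
```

View pics/ct2.png

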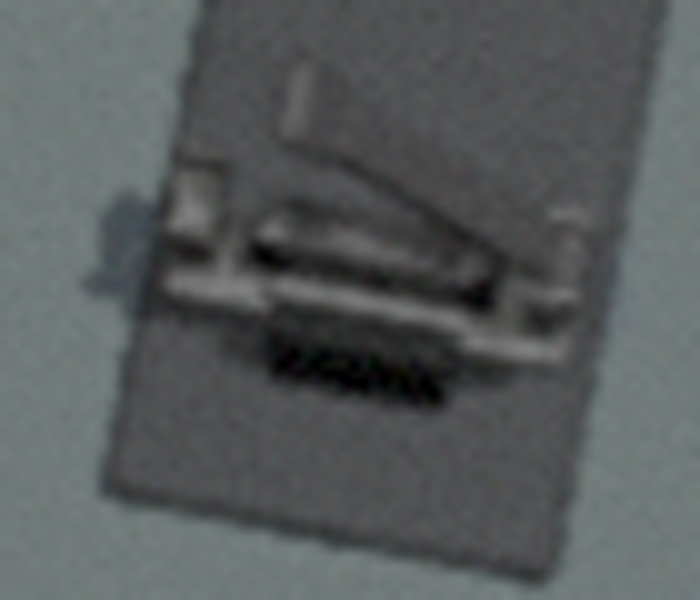

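The bar is at 55°, as measured. I moved outward before reaching contact, so the fingers slid past its end. Now back up, press straight down on the bar first, and then follow the arc.

Emit:
send_rows:
  targets: "0 0 -60 0 255;0 0 -112 0 255;0 0 -112 0 255;-53 0 -112 0 255;-53 0 -112 0 255;-53 0 -95 0 255;-53 0 -86 0 255;-53 0 -78 0 255;-53 0 -70 0 255;-53 0 -62 0 255;-53 0 -54 0 255;-48 0 -47 0 255;-43 0 -41 0 255;-38 0 -36 0 255;-33 0 -31 0 255;-28 0 -26 0 255;-24 0 -22 0 255;-24 0 -22 0 255"

```text
time: 7.12
ee_pos: [0.6356, -0.0158, 0.1406]
tcp_rot: [-180.0, 0.0, 77.1]
wrist_force: [0.4, -0.4, -0.1]
opening: 0.0001
grasp_force: 0.0
```

```bash
python3 - <<'E'
from h import *
s=camera("side")
cv2.imwrite("pics/k3.png",cv2.resize(s[220:320,320:450],(780,600),interpolation=cv2.INTER_CUBIC))
E
```

```text
(no output)
```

View pics/k3.png

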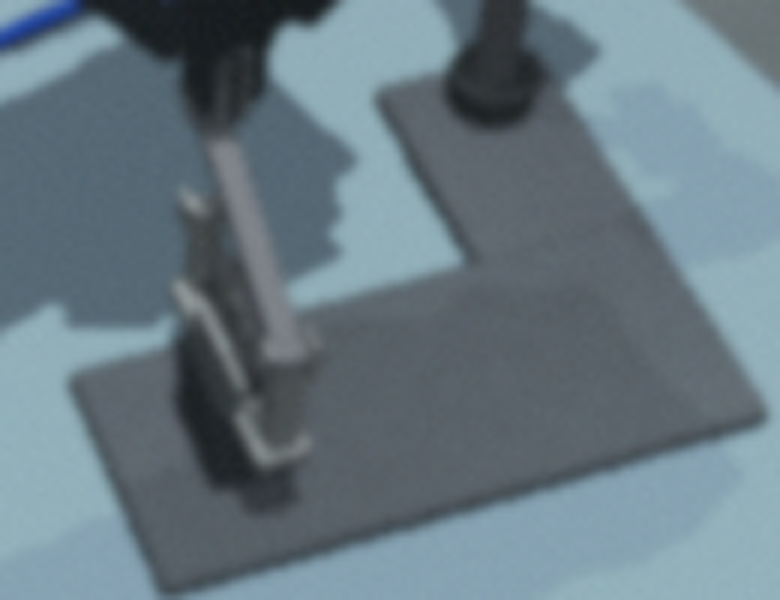

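The bar is now swung most of the way down and lies under the fingers. I'll shift outward to clear the fork, then press it home.

Emit:
send_rows:
  targets: "0 0 -16 0 255;10 0 -16 0 255;22 0 -16 0 255;22 0 -10 0 255;22 0 -4 0 255;22 0 2 0 255;22 0 8 0 255;22 0 13 0 255;22 0 17 0 255;22 0 20 0 255;22 0 20 0 255"

```text
time: 8.55
ee_pos: [0.6405, 0.0053, 0.1207]
tcp_rot: [-180.0, 0.0, 77.1]
wrist_force: [-0.4, 0.0, 0.2]
opening: -0.0002
grasp_force: 0.0
```

Emit:
send_rows:
  targets: "0 0 1 0 255;0 0 2 0 255;0 0 2 0 255"

```text
time: 8.93
ee_pos: [0.6406, 0.0053, 0.119]
tcp_rot: [-180.0, 0.0, 77.1]
wrist_force: [-0.1, -1.1, 0.9]
opening: -0.0001
grasp_force: 0.0
```

Emit:
send_rows:
  targets: "0 0 1 0 255;0 0 2 0 255;0 0 2 0 255"

```text
time: 9.3
ee_pos: [0.6406, 0.0053, 0.1168]
tcp_rot: [-180.0, 0.0, 77.1]
wrist_force: [-0.3, -0.4, -0.1]
opening: 0.0002
grasp_force: 0.0
```

Emit:
send_rows:
  targets: "0 0 1 0 255;0 0 2 0 255;0 0 2 0 255"

```text
time: 9.68
ee_pos: [0.6406, 0.0053, 0.1148]
tcp_rot: [-180.0, 0.0, 77.1]
wrist_force: [0.5, -0.4, -0.0]
opening: -0.0
grasp_force: 0.0
```

```bash
python3 - <<'E'
from h import *
s=camera("side");cv2.imwrite("pics/k4raw.png",s)
g=s[232:284,340:380].astype(int);print("sat r-b / gray")
gr=g.sum(2)//3
for r in range(0,52,2):print(232+r,' '.join('%3d'%v for v in gr[r]))
f=lambda c,X:np.round(proj(c,X),0)
for a in(0,10,20):
    c,q=np.cos(np.radians(a)),np.sin(np.radians(a))
    print(a,[f("side",st(0,-40+d*c-3.5*q,116+d*q+3.5*c)) for d in(10,50,98,108)])
E
```

```text
sat r-b / gray
232  98  94  91  90  89  80  58  39  31  27  31  37  46  50  46  40  48  48  41  53  79  96  99 102 108 124 142 158 165 166 168 168 168 166 166 168 168 168 167 168
234 101 102 101 100  98  90  68  42  31  29  32  39  48  47  43  41  46  45  41  57  82  96 100 102 102 103 107 124 144 159 164 168 168 168 167 166 167 168 166 167
236 101  99 102 102 102  97  85  63  41  33  35  43  53  50  45  42  46  47  46  63  88  97 101 100 102 100 102 103 109 122 141 149 153 158 167 167 167 169 168 168
238 101 100 100  99 101 101  94  81  57  40  38  46  57  56  47  48  58  68  77  88  98 101 101 101 101 100 102 100 102 102 102 105 109 123 145 161 165 167 168 166
240 101 102 101 101 102 102  95  83  66  58  55  57  62  62  54  58  70  84  95 101  99 101 102 101 102 100 101 101 100 102 101 102 101 101 107 125 145 160 166 167
242 101 100  99 103 100  98  97  91  84  95 102  98  94  98 106 106  98  98 100 100 100 102 100 100 102 100 102  99 100  98 101  99 100 101 102 112 132 155 165 167
244 102 102 102 101 101 100 101  99  95  99 107 115 118 120 125 125 114 104 103 102 100 100  99 101  
[... 2741 characters left out ...]
9  53  56  74 104 121 104  79  63  62  68  91 118 128 127 129 127 124 116 102  96  94  92  92  93  92  97  94
280 111 108 106 106 105 103  99  94  84  64  45  39  44  51  55  58  72  98 115 100  74  61  64  74  84  93  97  98  98  92  85  78  79  86  90  94  96  94  95  95
282 101 101 100 102 102 101 101  97  86  65  45  36  37  44  50  54  58  72  97 112  93  65  53  57  63  68  71  73  74  75  75  73  83  92  92  95  96  95  95  94
0 [array([366., 275.]), array([360., 261.]), array([352., 246.]), array([350., 243.])]
10 [array([367., 275.]), array([360., 259.]), array([352., 242.]), array([351., 238.])]
20 [array([367., 275.]), array([361., 258.]), array([353., 238.]), array([352., 234.])]
```

The bar is at about 8°, and the fingertips show roughly 10 mm higher than the TCP. I'll keep lowering in small steps until I feel the stop.

Emit:
send_rows:
  targets: "0 0 1.5 0 255;0 0 3 0 255;0 0 4 0 255;0 0 4 0 255"

```text
time: 10.22
ee_pos: [0.6406, 0.0053, 0.1108]
tcp_rot: [-180.0, 0.0, 77.1]
wrist_force: [-0.5, 0.1, -0.0]
opening: -0.0
grasp_force: 0.0
```

Emit:
send_rows:
  targets: "0 0 1 0 255;0 0 2 0 255;0 0 2.5 0 255;0 0 2.5 0 255"

```text
time: 10.72
ee_pos: [0.6406, 0.0053, 0.1084]
tcp_rot: [-180.0, 0.0, 77.1]
wrist_force: [0.3, -1.1, 0.6]
opening: 0.0
grasp_force: 0.0
```

Emit:
send_rows:
  targets: "0 0 1 0 255;0 0 1.5 0 255;0 0 1.5 0 255"

```text
time: 11.1
ee_pos: [0.6406, 0.0053, 0.1069]
tcp_rot: [-180.0, 0.0, 77.1]
wrist_force: [-0.4, 0.1, 0.2]
opening: 0.0003
grasp_force: 0.0
```

```bash
cat >> h.py <<'E'
def barscan():
    s=camera("side");cv2.imwrite("pics/raw%d.png"%int(bot.get_obs()["time"]*100),s);g=s.astype(int).sum(2)//3
    for r in range(236,268,2):print(r,' '.join('%3d'%v for v in g[r,346:370]))
E
python3 -c "
from h import *
barscan();print(proj('side',bot.get_obs()['ee_pos']))"
```

```text
236  61  39  29  32  33  41  49  48  42  45  46  44  40  56  83  97 100 101  99 101 100 102 110 124
238  73  52  33  31  33  41  52  50  42  43  44  44  45  64  86  96 101 101 100 101 102 101  99 101
240  91  69  46  35  39  45  56  53  46  47  54  61  73  86  96 100 100 101  99 103 100 101 100 100
242  94  81  61  50  49  55  58  55  51  58  72  85  96  99 101 100 101 100 102 101 100  99 100  99
244 100  91  82  79  85  86  86  83  87  95  95  98 101 100 102 101 100 102 100 101 101  99 101 100
246  99  99  97  97 102 111 119 124 124 120 108 101 101 102 100 101 100 101 100 101 101 100 101 101
248 101 100  99  97  91  94 111 124 128 127 122 111 104 101 100 101 102 100 102  99 100 101 102 101
250 101 100 102 102 104  99  99 112 125 129 126 123 114 105 102 100 100 100  99 101 101 100 101 102
252 100 102 100 104 117 116 102 100 113 125 128 127 124 114 104 102 101 102 100 101 101  99 101 101
254 100 100  98  92  96 113 110  95  95 112 124 126 127 119 109 101 101 100 101 100 100 102 102 101
256 101 100  97  87  78  74  73  71  73  92 113 125 128 128 121 110 100 102 100 101 102 101 102 100
258 102 100 102  97  89  77  69  68  66  74  93 116 126 128 126 116 105 101 101 101 101 101 102 101
260  99  99 100 100  90  78  70  71  68  64  74  98 117 126 129 126 117 107 100 101 101 103 105 113
262 100 101 100 101  90  77  71  67  66  63  66  77 103 119 127 128 124 116 110 112 120 132 145 156
264 101 101 100  98  89  75  71  70  63  63  61  61  74 101 120 128 130 128 135 147 160 164 166 166
266 102 100 102 106 104  87  75  68  60  59  56  59  64  74 100 119 129 129 132 143 158 164 167 167
[351.49866493 248.65585425]
```

Emit:
send_rows:
  targets: "0 0 1 0 255;0 0 2 0 255;0 0 2 0 255"

```text
time: 11.52
ee_pos: [0.6406, 0.0053, 0.1048]
tcp_rot: [-180.0, 0.0, 77.1]
wrist_force: [-0.6, 0.2, -0.2]
opening: -0.0002
grasp_force: 0.0
```

Emit:
send_rows:
  targets: "0 0 1 0 255;0 0 1.5 0 255;0 0 1.5 0 255"

```text
time: 11.9
ee_pos: [0.6406, 0.0053, 0.1034]
tcp_rot: [-180.0, 0.0, 77.1]
wrist_force: [-1.0, 1.1, 0.1]
opening: 0.0
grasp_force: 0.0
```

Emit:
send_rows:
  targets: "0 0 1 0 255;0 0 1.5 0 255;0 0 1.5 0 255"

```text
time: 12.28
ee_pos: [0.6406, 0.0053, 0.1019]
tcp_rot: [-180.0, 0.0, 77.1]
wrist_force: [-0.0, 0.2, -0.0]
opening: 0.0003
grasp_force: 0.0
```

Emit:
send_rows:
  targets: "0 0 1 0 255;0 0 2 0 255;0 0 2 0 255"

```text
time: 12.65
ee_pos: [0.6406, 0.0053, 0.0998]
tcp_rot: [-180.0, 0.0, 77.1]
wrist_force: [0.2, -0.4, -0.8]
opening: 0.0003
grasp_force: 0.0
```

```bash
python3 -c "
from h import *
barscan();print(proj('side',bot.get_obs()['ee_pos']),bot.get_obs()['wrist_force'])"
```

```text
236  52  35  30  31  31  37  41  45  43  44  47  45  44  57  84  96  99 101 101 101 102 109 123 142
238  63  38  31  30  31  43  51  50  42  41  47  42  43  61  86  98  99 100  99 100 101 101 103 107
240  75  50  36  31  34  46  54  52  43  45  44  43  48  67  88  97 100 100 101 100 101 102 100 100
242  90  70  43  33  34  50  57  53  46  50  56  60  71  87  97  99 102 101  98 102 100 101 100  99
244  93  76  57  49  49  52  59  55  52  61  74  89  98 100 101 102 100 101 101  98 101 101 101 100
246  98  91  83  80  84  86  84  91 100 100  97  97 101 101 101 100  98 100 100 100 100 100 100 100
248 101 100  95  94  98 109 116 121 126 120 110 104 103 101 100 100 101 101 101 102 100  99 101 100
250 102 101  99  98  97  96 108 119 126 126 124 120 115 108 102 101 100 100 102 102 100 102 100 101
252 100 100  99 104 115 115 104 108 120 126 126 125 117 107 100 101 101 100 101 101  99 101 101 100
254 101 101  98  90  94 108 105  96 110 120 125 125 118 106 101 102 101 101 101 101 101 100  99 102
256 101 100  96  90  78  74  71  71  84 104 118 126 126 121 113 105 103 102 100 102 101 101 100 100
258 102 101 100  96  88  77  69  65  65  82 108 120 125 126 120 110 103 101 100 100 101 101 100  99
260 100 100  99 100  91  77  68  66  65  67  85 109 121 126 124 120 110 102 100 102 101 100 104 109
262 100 100 100  99  90  77  69  67  64  62  68  87 109 121 126 124 120 108 103 105 112 121 135 147
264 101 102 101  98  86  75  72  69  64  63  60  63  88 112 124 126 125 122 128 143 155 161 164 167
266 102 100 104 107 101  86  74  68  59  59  57  59  67  88 111 123 125 128 136 149 162 166 168 167
[351.3481072  250.68582961] [ 0.39449158 -0.09843409 -0.04689438]
```

Emit:
send_rows:
  targets: "0 0 1 0 255;0 0 2 0 255;0 0 2 0 255"

```text
time: 13.08
ee_pos: [0.6406, 0.0053, 0.0978]
tcp_rot: [-180.0, 0.0, 77.1]
wrist_force: [0.0, 0.7, 0.3]
opening: 0.0001
grasp_force: 0.0
```

Emit:
send_rows:
  targets: "0 0 1 0 255;0 0 2 0 255;0 0 2 0 255"

```text
time: 13.45
ee_pos: [0.6406, 0.0053, 0.0958]
tcp_rot: [-180.0, 0.0, 77.1]
wrist_force: [1.4, -0.7, -0.3]
opening: -0.0002
grasp_force: 0.0
```

Emit:
send_rows:
  targets: "0 0 1 0 255;0 0 2 0 255;0 0 2 0 255"

```text
time: 13.82
ee_pos: [0.6407, 0.0053, 0.0946]
tcp_rot: [180.0, -0.0, 77.1]
wrist_force: [-1.0, 0.5, 4.7]
opening: -0.0002
grasp_force: 2.5
```

```bash
python3 -c "
from h import *
barscan();print(proj('side',bot.get_obs()['ee_pos']),bot.get_obs()['wrist_force'])
im=cv2.imread('pics/raw%d.png'%int(bot.get_obs()['time']*100)) if 0 else camera('side')
cv2.imwrite('pics/k5.png',cv2.resize(im[222:292,330:400],(600,600),interpolation=cv2.INTER_CUBIC))"
```

```text
236  34  30  28  29  30  30  34  35  38  42  42  39  38  53  79  93  99 100 100 100 101 108 124 142
238  57  35  30  30  32  39  49  48  42  43  46  43  42  60  83  96 102 100 101 101 100 100 102 108
240  60  40  31  30  31  43  49  48  43  45  48  43  45  66  86  98 101 100 101 101 101 100 100 100
242  75  51  34  32  37  47  54  50  42  46  47  45  54  76  93 100 103 101 100 101 100  99 101 101
244  87  64  44  34  38  50  58  51  47  53  61  71  87  95  99 100 100  99 101 101 101 100 100  99
246  91  74  59  56  58  61  62  56  55  66  80  92 100 101 100 100 100 100 100 101 102  99 101 101
248  99  91  87  89  98  98 100 102 103 103 101 101 102 101 102 100 100 101  99 100 100 100  99 101
250  98 100  96  93  97 106 117 123 123 120 116 119 121 109 104  99  99 100 100 100  99 101  99 101
252 102  99  98 103 110 113 112 116 123 125 120 117 119 113 104 100  99 101 101  99 103 101  99 101
254  99 101  98  91  94 106 100 103 115 122 122 120 109  98  97 101  99 103 100  99 100 101 100  99
256 100  99  96  88  77  70  70  72  93 113 121 123 120 114 107 102 100  99 102 100 101 101  99 101
258 100 102 101  96  88  79  68  61  71  92 113 121 123 123 115 106 101 100 101 100 100 100 102 100
260 101 103 100  99  93  77  70  64  64  73  92 113 122 124 122 114 105 103  99 100 100 101 104 106
262 101 101 101  98  91  77  69  67  63  64  74  95 111 121 124 123 116 107 103 105 110 121 132 146
264 101 101 100  99  87  76  72  67  65  62  60  71  91 112 120 124 121 118 123 142 154 162 165 167
266 101 101 102 106 102  85  76  68  60  58  57  61  69  92 111 120 123 125 134 151 161 165 168 167
[351.32971042 252.14867285] [-1.75370409  0.74154244  5.70505492]
```

View pics/k5.png

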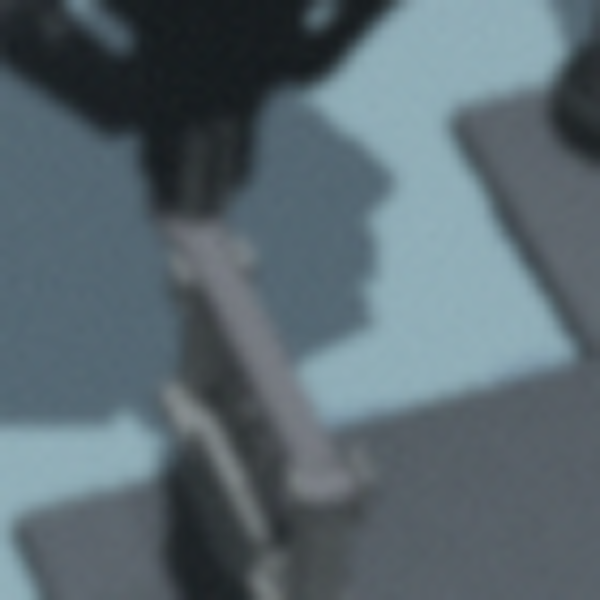

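The bar now lies in the fork of the catch (crop 210,250 between the prongs), and the stop pushes back with about 5.7 N. One firmer press to confirm, then lift.

Emit:
send_rows:
  targets: "0 0 1 0 255;0 0 1 0 255"

```text
time: 14.18
ee_pos: [0.6408, 0.0053, 0.0944]
tcp_rot: [179.9, -0.0, 77.1]
wrist_force: [-3.4, -0.2, 10.8]
opening: 0.0002
grasp_force: 5.1
```

Emit:
send_rows:
  targets: "0 0 -30 0 255;0 0 -80 0 255;0 0 -110 0 255;0 0 -130 0 255;-40 -80 -130 0 0;-80 -140 -130 0 0;-120 -200 -130 0 0;-160 -200 -130 0 0;-160 -200 -130 0 0"

```text
time: 15.3
ee_pos: [0.408, -0.1073, 0.2236]
tcp_rot: [179.9, 0.0, 76.9]
wrist_force: [0.5, 0.2, 0.5]
opening: 0.0856
grasp_force: 0.0
```

```bash
python3 - <<'E'
from h import *
np.set_printoptions(precision=4,suppress=True)
s=camera("side");cv2.imwrite("pics/r1s.png",s);t=camera("top");cv2.imwrite("pics/r1t.png",t)
o=bot.get_obs();print(o["time"],o["ee_pos"],o["tcp_rot"],o["opening"],proj("side",o["ee_pos"]))
g=s.astype(int).sum(2)//3
for r in range(238,262,2):print(r,' '.join('%3d'%v for v in g[r,340:370]))
E
```

```text
15.4 [ 0.4095 -0.1066  0.2233] [179.9322  -0.0017  76.9348] 0.08565182747228259 [281.8342 296.4337]
238 174 175 175 175 174 174 176 174 175 175 175 175 175 176 175 175 175 176 175 176 176 175 175 175 176 175 174 174 175 176
240 175 176 175 176 174 176 175 174 174 176 176 176 174 174 176 174 176 174 174 175 175 174 174 176 176 175 175 176 176 174
242 175 175 174 175 174 175 175 171 169 164 165 164 158 158 167 174 176 174 174 174 175 175 176 176 175 174 175 174 175 176
244 175 175 175 175 175 173 164 150 144 141 140 140 141 142 152 165 173 175 175 174 175 175 175 175 173 176 175 176 175 176
246 175 174 174 174 175 173 161 139 129 133 139 140 140 139 143 152 166 172 174 175 176 175 175 174 175 175 175 175 175 175
248 175 174 175 175 175 175 171 159 134 126 133 135 136 138 137 139 151 163 172 173 175 176 176 175 175 173 176 175 175 176
250 174 175 174 175 175 175 174 171 159 139 123 126 135 142 141 140 144 152 162 170 174 175 175 175 174 175 176 175 175 175
252 175 176 174 175 175 175 176 174 170 157 144 131 128 134 142 142 138 136 145 156 169 172 175 175 175 176 174 175 175 174
254 175 175 175 175 175 174 174 175 166 144 125 122 116 117 132 141 143 140 135 143 163 171 174 176 175 174 176 176 175 175
256 175 176 174 175 174 175 174 173 168 145 113  89  77  85 108 129 142 142 147 154 164 172 174 174 174 176 175 176 175 174
258 173 174 174 176 173 173 175 174 175 166 143 109  82  73  84 108 130 140 144 147 154 162 171 174 175 174 173 173 175 175
260 174 174 175 175 174 175 175 173 175 172 156 118  84  73  72  83 108 131 140 144 147 152 161 170 175 175 173 176 175 175
```

The keeper is closed: its end sits at row 243, where a closed bar should be, and it pushed back with 10.8 N. Contact came with the TCP at z=0.0945 against a face at 0.1195, so the real tips sit above the reported TCP. I'll measure that over the mirror.

```bash
python3 -c "
from h import *
row([[.553,-.2826,.15]],1)"
```

```text
[-139.   179.5   73.3] 75.9 [ 0.553  -0.2826  0.15  ]
```

Emit:
send_rows:
  targets: "-139 179 40 76 150;-139 179 40 76 150;-139 179 40 76 150;-139 179 40 76 150;-139 179 50 76 150;-139 179 60 76 150;-139 179 73 76 150;-139 179 73 76 150;-139 179 73 76 150"

```text
time: 16.52
ee_pos: [0.554, -0.2809, 0.1499]
tcp_rot: [-180.0, 0.0, 1.3]
wrist_force: [-0.1, -0.5, 0.4]
opening: 0.0354
grasp_force: 0.0
```

```bash
python3 - <<'E'
from h import *
np.set_printoptions(precision=4,suppress=True)
s=camera("side");cv2.imwrite("pics/r2s.png",s);t=camera("top");cv2.imwrite("pics/r2t.png",t)
o=bot.get_obs();print(o["time"],o["ee_pos"],o["tcp_rot"],o["opening"],proj("side",o["ee_pos"]),proj("top",o["ee_pos"]))
a=cv2.resize(s[300:430,330:450],(554,600),interpolation=cv2.INTER_CUBIC)
cv2.imwrite("pics/r2c.png",a)
E
```

```text
16.625 [ 0.5538 -0.2812  0.1504] [179.9866  -0.0348   1.2406] 0.035691034853719585 [401.7465 353.4772] [446.509  238.6546]
```

View pics/r2c.png

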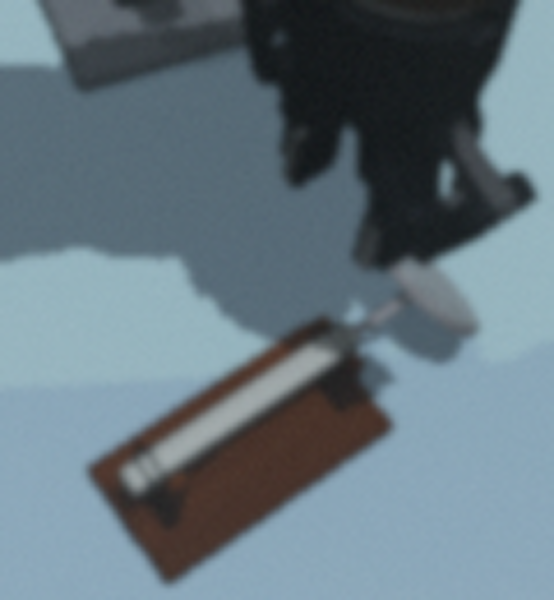

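The fingers straddle the handle line: tips at crop (300,180) and (372,262), handle from (130,485) to (345,345). The tips again show about 17 mm higher than the TCP reading. So I'll descend to TCP z≈14 mm, which still clears the rest's base if the reading were exact.

```bash
python3 - <<'E'
from h import *
np.set_printoptions(precision=4,suppress=True)
S=lambda u,v:(330+u/4.615,300+v/4.615)
print(onz("side",S(130,483),.053),onz("side",S(348,342),.053))
print("base",[onz("side",S(*p),.008) for p in[(92,468),(165,582),(392,425),(325,318)]])
print("upright foot front",onz("side",S(345,400),.008),"rear",onz("side",S(168,520),.008))
E
```

```text
[ 0.4619 -0.2863  0.053 ] [ 0.5754 -0.2847  0.053 ]
base [array([ 0.4644, -0.2581,  0.008 ]), array([ 0.4632, -0.3141,  0.008 ]), array([ 0.5863, -0.3108,  0.008 ]), array([ 0.5927, -0.2557,  0.008 ])]
upright foot front [ 0.5761 -0.2911  0.008 ] rear [ 0.4792 -0.2936  0.008 ]
```

Emit:
send_rows:
  targets: "-1 3 50 0 150;-1 3 90 0 150;-1 3 110 0 150;-1 3 122 0 150;-1 3 130 0 150;-1 3 136 0 150;-1 3 136 0 150"

```text
time: 17.5
ee_pos: [0.5524, -0.2845, 0.0141]
tcp_rot: [180.0, -0.0, 1.1]
wrist_force: [-0.3, -0.0, -1.0]
opening: 0.0352
grasp_force: 0.0
```

Emit:
send_rows:
  targets: "0 0 0 0 200;0 0 0 0 230;0 0 0 0 255;0 0 0 0 255;0 0 0 0 255;0 0 0 0 255"
  newtons: 30

```text
time: 18.25
ee_pos: [0.5525, -0.2834, 0.0147]
tcp_rot: [-179.9, -0.0, 1.1]
wrist_force: [-0.6, 6.0, 3.5]
opening: 0.0108
grasp_force: 32.3
```

Emit:
send_rows:
  targets: "0 0 -10 0 255;0 0 -25 0 255;0 0 -40 0 255;0 0 -40 0 255"

```text
time: 18.75
ee_pos: [0.5533, -0.2851, 0.0563]
tcp_rot: [179.9, -0.2, 1.1]
wrist_force: [-0.1, 0.7, -0.5]
opening: 0.0114
grasp_force: 31.8
```

```bash
cat >> h.py <<'E'
def handle(tag):
    "grey-white handle end pixels: bright low-saturation blob near the gripper, side view"
    s=camera("side");cv2.imwrite("pics/%s.png"%tag,s)
    b=cv2.GaussianBlur(s,(3,3),0).astype(int)
    m=((b.max(2)-b.min(2)<22)&(b.min(2)>95)).astype(np.uint8)
    m[:, :330]=0;m[:300]=0;m[:,470:]=0
    n,l,st_,c=cv2.connectedComponentsWithStats(m)
    for i in range(1,n):
        if st_[i,4]>25:
            ys,xs=np.where(l==i);r=cv2.minAreaRect(np.c_[xs,ys].astype(np.float32))
            print(i,st_[i].tolist(),np.round(c[i],1),"rect",np.round(r[0],1),np.round(r[1],1),round(r[2],1))
E
python3 - <<'E'
from h import *
handle("m1");o=bot.get_obs();print(o["ee_pos"],o["wrist_force"],o["opening"],o["time"])
# before, for comparison
import workcell
s=cv2.imread("pics/r2s.png");camera0=camera
import h;h.camera=lambda n:s;h.handle("tmp")
# predicted
A=lambda x,z:np.round(proj("side",[.530+x,-.2835,z]),1)
print("rest: tail,front,face",A(-.07,.05),A(.05,.05),A(.095,.05));print("lifted",A(-.07,.09),A(.05,.09),A(.095,.09))
E
```

```text
1 [341, 300, 25, 16, 239] [352.2 307.2] rect [353.4 305.4] [16.8 21. ] 74.7
2 [374, 300, 12, 7, 60] [379.6 302.6] rect [379.5 303. ] [ 6. 11.] 90.0
3 [411, 300, 37, 5, 140] [428.4 301.5] rect [429. 302.] [ 4. 36.] 90.0
7 [403, 315, 39, 16, 339] [422.7 321.5] rect [422.  322.5] [15. 38.] 90.0
8 [454, 323, 16, 31, 204] [463.1 340. ] rect [462.7 337.9] [13.9 31. ] 8.1
9 [426, 348, 12, 15, 80] [430.9 356.4] rect [430.3 356.7] [16.6  7.1] 52.1
11 [353, 372, 44, 27, 282] [377.2 384.2] rect [374.7 385.7] [ 6.9 49.6] 56.3
13 [453, 393, 17, 34, 71] [460.8 412.7] rect [463.9 410.5] [10.6 36.2] 23.2
15 [460, 398, 10, 20, 44] [464.3 408.9] rect [465.5 408. ] [ 5.4 21. ] 26.6
[ 0.55281672 -0.28483473  0.05505276] [-0.07380768  0.60430206 -0.78331693] 0.011053339820071856 18.8
1 [342, 300, 11, 8, 54] [347.  302.6] rect [347.  303.5] [ 7. 10.] 90.0
3 [456, 323, 14, 31, 155] [463.5 337.8] rect [462.5 338. ] [30. 13.] 90.0
5 [415, 357, 17, 15, 111] [423.1 363.2] rect [424.3 363.8] [19.8  7.8] 45.0
8 [356, 375, 47, 31, 347] [378.9 389.5] rect [378.9 389.4] [ 6.7 53.3] 56.3
14 [453, 393, 17, 34, 74] [460.7 413. ] rect [463.9 410.6] [10.6 36.2] 24.0
18 [459, 398, 11, 20, 47] [464.1 409.1] rect [465.4 408.2] [ 5.4 21.5] 26.6
rest: tail,front,face [356.4 404.6] [406.7 373.2] [424.3 362.2]
lifted [357.5 395.5] [409.4 363.5] [427.6 352.3]
```

```bash
python3 - <<'E'
from h import *
np.set_printoptions(precision=4,suppress=True)
t=camera("top");cv2.imwrite("pics/m1t.png",t);s=cv2.imread("pics/m1.png")
A=lambda c,x,z:np.round(proj(c,[.530+x,-.2845,z]),1)
print("top pred lifted tail,front,face",A("top",-.07,.09),A("top",.05,.09),A("top",.095,.09))
def show(im,x0,x1,y0,y1):
    g=im.astype(int);mx,mn=g.max(2),g.min(2)
    for y in range(y0,y1):
        print(y,''.join('#' if mx[y,x]<60 else 'r' if g[y,x,2]>g[y,x,0]+12 else 'o' if (mx[y,x]-mn[y,x]<20) and mn[y,x]>130 else '+' if mx[y,x]-mn[y,x]<14 and mn[y,x]>85 else '.' for x in range(x0,x1)))
print("side");show(s,345,445,340,420)
print("top");show(t,400,460,205,300)
E
```

```text
top pred lifted tail,front,face [443.6 286.9] [439.6 231.8] [438.1 211.8]
side
340 .....................................################################################...............
341 ......................................###############################################...............
342 ......................................##############################################................
343 ......................................##############################################................
344 .......................................#############################################................
345 .......................................############################################.................
346 .......................................############################################.................
347 ........................................###########################################.................
348 ........................................##########################################..................
349 ........................................################################
[... 12857 characters left out ...]
............rrrrr..#.....######..............++.++
290 +.....................+.....+......#######.............+r+++
291 ...................................######..............+++++
292 .................................+######.#..............++++
293 ..................................######.............+.+++++
294 .................................######.............r++r++r+
295 .................................####.#...............+.++++
296 ...............................+######............+..++++r++
297 ................................######..............+.+++r++
298 ...............................######...............++++r+++
299 ...............................######.#..........r..++++++++
```

```bash
cat >> h.py <<'E'
def hline(im,n,near):
    "handle centre line (point,dir) in a picture: largest light grey blob near a pixel"
    b=im.astype(int);mn=b.min(2);sat=b.max(2)-mn
    ok=((sat<26)&(mn>(100 if n=="side" else 95))).astype(np.uint8)
    w=np.zeros_like(ok);cv2.circle(w,(int(near[0]),int(near[1])),26,1,-1);ok&=w
    k,l,s,c=cv2.connectedComponentsWithStats(ok,connectivity=4)
    best=max(range(1,k),key=lambda i:s[i,4] if min(cv2.minAreaRect(np.argwhere(l==i).astype(np.float32))[1])<11 else 0)
    p=np.argwhere(l==best)[:,::-1].astype(np.float32)
    v=cv2.fitLine(p,cv2.DIST_HUBER,0,.01,.01).ravel();return v[2:],v[:2],len(p),p.min(0),p.max(0)
def hdir(T,S,nt,ns):
    L={};N=[]
    for n,im,q in(("top",T,nt),("side",S,ns)):
        c,d,k,lo,hi=hline(im,n,q);print(n,np.round(c,1),np.round(d,3),k,lo,hi)
        a,b=ray(n,c)[1],ray(n,c+20*d)[1];N.append((np.cross(a,b),ray(n,c)[0]))
    u=np.cross(N[0][0],N[1][0]);u/=np.linalg.norm(u);u*=np.sign(u[0])
    nn=np.array([N[0][0],N[1][0],u]);P=np.linalg.solve(nn,[N[0][0]@N[0][1],N[1][0]@N[1][1],0.])
    print("yaw %.1f pitch(up) %.1f"%(np.degrees(np.arctan2(u[1],u[0])),np.degrees(np.arcsin(u[2]))));return P,u
E
python3 - <<'E'
from h import *
I=lambda f:cv2.imread("pics/%s.png"%f)
for a,b,nt,ns in(("top0","side0",(437,268),(382,388)),("m1t","m1",(443,261),(376,384))):
    P,u=hdir(I(a),I(b),nt,ns)
    x=.50 if a=="top0" else .553;print(np.round(P+u*(x-P[0])/u[0],4))
E
```

```text
top [415.1 269.8] [0.084 0.996] 155 [411. 254.] [418. 285.]
side [381.6 387.6] [ 0.833 -0.553] 336 [359. 372.] [404. 403.]
yaw 1.4 pitch(up) 0.7
[ 0.5    -0.2538 -0.0406]
top [444.1 260.6] [ 0.192 -0.981] 194 [439. 250.] [452. 274.]
side [377.4 383.8] [ 0.84  -0.543] 283 [358. 372.] [396. 397.]
yaw -8.3 pitch(up) 26.6
[ 0.553  -0.2926  0.1182]
```

```bash
cat >> h.py <<'E'
def onplane(n,p,X0,nrm):
    o,d=ray(n,p);nrm=np.array(nrm);return o+d*((np.array(X0)-o)@nrm)/(d@nrm)
def svert(c,d,X0,yaw):
    "side-view handle line -> grip-point height and pitch, handle in the vertical plane through X0 with this yaw"
    y=np.radians(yaw);n=[-np.sin(y),np.cos(y),0]
    a,b=onplane("side",c-15*d,X0,n),onplane("side",c+15*d,X0,n);u=b-a;u/=np.linalg.norm(u);u*=np.sign(u[0])
    P=a+u*(X0[0]-a[0])/u[0];print("yaw",yaw,"z at grip %.4f pitch %.1f"%(P[2],np.degrees(np.arcsin(u[2]))))
E
python3 - <<'E'
from h import *
I=lambda f:cv2.imread("pics/%s.png"%f)
for f,y0,q in(("side0",-.283,(382,388)),("r2s",-.283,(380,388)),("m1",-.2848,(376,384))):
    c,d,k,lo,hi=hline(I(f),"side",q)
    for yaw in(-3,0,2):svert(c,d,[.553,y0,0],yaw)
E
```

```text
yaw -3 z at grip 0.0578 pitch 14.4
yaw 0 z at grip 0.0578 pitch 5.0
yaw 2 z at grip 0.0578 pitch -1.4
yaw -3 z at grip 0.0563 pitch 13.3
yaw 0 z at grip 0.0563 pitch 3.9
yaw 2 z at grip 0.0563 pitch -2.4
yaw -3 z at grip 0.0943 pitch 12.4
yaw 0 z at grip 0.0943 pitch 3.5
yaw 2 z at grip 0.0943 pitch -2.7
```

The grip holds: the handle rose 38 mm, is level, and lines up with the tool. The tool can only turn about the vertical, so the 21° nose-down pitch has to come from turning the handle in the pads. I'll grip lightly and press the handle down on the wall of the rest's front upright, just behind the pads. First I'll check what room the head has.

```bash
python3 - <<'E'
from h import *
np.set_printoptions(precision=4,suppress=True)
s=cv2.imread("pics/side0.png").astype(int);t=cv2.imread("pics/top0.png").astype(int)
for n,im in(("side",s),("top",t)):
    m=((im[...,2]>120)&(im[...,2]>im[...,1]+60)).astype(np.uint8);k,l,st_,c=cv2.connectedComponentsWithStats(m)
    print(n,[(np.round(c[i],1),st_[i,4]) for i in range(1,k) if st_[i,4]>8])
print("bottle foot",onz("top",(270+548/3.527,130+183/3.53),.0),onz("side",(320+403*.35,220+378*.35),0))
o=bot.get_obs();print(o["ee_pos"],o["tcp_rot"],o["q"])
row([[.593,-.275,.050]],1)
E
```

```text
side [(array([467.8, 327.6]), np.int32(35))]
top []
bottle foot [ 0.722  -0.2831  0.    ] [ 0.7315 -0.2913  0.    ]
[ 0.5524 -0.2846  0.0542] [179.9801  -0.0261   1.0527] [-27.2572  14.3924   3.9409  79.5161  -0.0052 151.6901]
[40.8 -8.9  4.2] 0.1 [ 0.593 -0.275  0.05 ]
```

Joint 6 would be at its limit at the final pose (181°). I'll set the mirror back in its rest and take it again with the hand half turned.

Emit:
send_rows:
  targets: "0 0 20 0 255;0 0 34 0 255;0 0 39 0 255;0 0 40 0 255;0 0 40 0 220;0 0 40 0 180;0 0 40 0 150;0 0 40 0 150;0 0 -10 0 150;0 0 -40 0 150;0 0 -40 0 150"

```text
time: 20.23
ee_pos: [0.5536, -0.2852, 0.0971]
tcp_rot: [179.9, -0.2, 1.1]
wrist_force: [-0.1, -0.3, -0.2]
opening: 0.035
grasp_force: 0.0
```

Emit:
send_rows:
  targets: "0 0 0 -180 150;0 0 0 -180 150;0 0 0 -180 150;0 0 0 -180 150;0 0 0 -180 150;0 0 0 -180 150;0 0 0 -180 150;0 0 0 -180 150;0 0 0 -180 150;0 0 0 -180 150;0 0 0 -180 150;0 0 0 -180 150;0 0 0 -180 150;0 0 0 -180 150;0 0 0 -180 150;0 0 0 -180 150;0 0 0 -180 150;0 0 0 -180 150"

```text
time: 22.48
ee_pos: [0.5519, -0.2843, 0.0929]
tcp_rot: [180.0, -0.1, -179.0]
wrist_force: [0.8, 0.6, 1.2]
opening: 0.0351
grasp_force: 0.0
```

```bash
python3 - <<'E'
from h import *
np.set_printoptions(precision=4,suppress=True)
s=camera("side");cv2.imwrite("pics/m2.png",s);o=bot.get_obs();print(o["time"],o["ee_pos"],o["tcp_rot"],o["q"])
c,d,k,lo,hi=hline(s,"side",(380,388));print(c,d,k,lo,hi)
for y in(0,1.4):svert(c,d,[.553,-.283,0],y)
row([[.555,-.2835,.0145]],-178.8)
E
```

```text
22.525 [ 0.552  -0.2843  0.0931] [ 179.9728   -0.0574 -179.1214] [-27.2515  14.014    7.7881  83.8376  -0.003  -28.1301]
[378.0067 390.9708] [ 0.8335 -0.5525] 286 [358. 377.] [397. 405.]
yaw 0 z at grip 0.0525 pitch 4.8
yaw 1.4 z at grip 0.0525 pitch 0.3
[-3.1  0.8 78.6] -0.3 [ 0.555  -0.2835  0.0145]
```

Emit:
send_rows:
  targets: "-3 1 40 0 150;-3 1 62 0 150;-3 1 74 0 150;-3 1 79 0 150;-3 1 79 0 150;-3 1 79 0 200;-3 1 79 0 230;-3 1 79 0 255;-3 1 79 0 255;-3 1 79 0 255"
  newtons: 25

```text
time: 23.78
ee_pos: [0.5558, -0.2833, 0.016]
tcp_rot: [-180.0, 0.1, -178.9]
wrist_force: [-1.4, 2.0, 5.4]
opening: 0.0111
grasp_force: 26.3
```

Emit:
send_rows:
  targets: "0 0 -15 0 255;0 0 -35 0 255;-20 8 -35 0 255;-38 8 -35 0 255;-38 8 -35 0 255;-38 8 -30 0 255;-38 8 -24 0 255;-38 8 -20 0 255;-38 8 -16 0 255;-38 8 -16 0 255"
  newtons: 20

```text
time: 25.02
ee_pos: [0.5928, -0.2746, 0.0306]
tcp_rot: [180.0, -0.0, -178.9]
wrist_force: [-0.7, -0.2, -1.0]
opening: 0.0113
grasp_force: 25.5
```

Emit:
send_rows:
  targets: "0 0 3 0 255;0 0 5 0 255;0 0 7 0 255;0 0 8 0 255;0 0 8 0 255"

```text
time: 25.65
ee_pos: [0.5932, -0.2747, 0.0238]
tcp_rot: [-180.0, 0.0, -178.9]
wrist_force: [-2.1, 0.5, 4.4]
opening: 0.0115
grasp_force: 26.1
```

Emit:
send_rows:
  targets: "0 0 2 0 255;0 0 3 0 255;0 0 3 0 255"

```text
time: 26.02
ee_pos: [0.594, -0.2749, 0.0218]
tcp_rot: [-179.9, 0.1, -178.9]
wrist_force: [0.6, 2.3, 9.7]
opening: 0.0112
grasp_force: 27.0
```

Contact with the wall top came at the expected height. I keep pressing so the handle turns in the pads.

Emit:
send_rows:
  targets: "0 0 1.5 0 255;0 0 3 0 255;0 0 3 0 255"

```text
time: 26.4
ee_pos: [0.5948, -0.2749, 0.0191]
tcp_rot: [-179.9, 0.2, -178.9]
wrist_force: [1.6, 2.5, 10.6]
opening: 0.0115
grasp_force: 27.6
```

Emit:
send_rows:
  targets: "0 0 1 0 255;0 0 2 0 255;0 0 2 0 255"

```text
time: 26.78
ee_pos: [0.595, -0.2749, 0.0174]
tcp_rot: [-179.9, 0.3, -178.9]
wrist_force: [3.1, 2.2, 10.9]
opening: 0.0114
grasp_force: 28.2
```

```bash
cat >> h.py <<'E'
def pitch(tag,near,off=.3):
    s=camera("side");cv2.imwrite("pics/%s.png"%tag,s);o=bot.get_obs();X=o["ee_pos"];yaw=o["tcp_rot"][2]
    yaw=(yaw+90)%180-90
    c,d,k,lo,hi=hline(s,"side",near);print(np.round(c,1),np.round(d,3),k,lo,hi)
    svert(c,d,X,yaw+off);print("t %.1f"%o["time"],np.round(X,4),np.round(o["wrist_force"],1))
E
python3 - <<'E'
from h import *
u=[.593-.06,-.2747,.075];print(proj("side",u));pitch("p1",proj("side",u))
E
```

```text
[386.08618233 375.57192452]
[389.3 375.6] [ 0.888 -0.459] 234 [371. 366.] [407. 386.]
yaw 1.383257228812954 z at grip 0.0555 pitch -14.8
t 26.8 [ 0.595  -0.2749  0.0174] [ 2.2  2.  10.8]
```

The handle is turning in the pads: pitch -15° at a steady 11 N. A little further.

Emit:
send_rows:
  targets: "0 0 1 0 255;0 0 1.5 0 255;0 0 1.5 0 255"

```text
time: 27.2
ee_pos: [0.5951, -0.275, 0.016]
tcp_rot: [-179.9, 0.3, -178.9]
wrist_force: [2.6, 2.7, 12.1]
opening: 0.0111
grasp_force: 28.6
```

```bash
python3 - <<'E'
from h import *
pitch("p2",(388,375))
E
```

```text
[389.4 375.3] [ 0.895 -0.445] 225 [372. 366.] [407. 385.]
yaw 1.3878751139914016 z at grip 0.0548 pitch -16.6
t 27.2 [ 0.5952 -0.2749  0.0161] [ 2.7  3.1 11.6]
```

Emit:
send_rows:
  targets: "0 0 1 0 255;0 0 2 0 255;0 0 2 0 255"

```text
time: 27.62
ee_pos: [0.5953, -0.2749, 0.0141]
tcp_rot: [-179.9, 0.3, -178.9]
wrist_force: [2.5, 2.0, 10.9]
opening: 0.0113
grasp_force: 29.2
```

```bash
python3 - <<'E'
from h import *
pitch("p3",(388,375))
E
```

```text
[389.4 374.6] [ 0.91  -0.415] 217 [373. 366.] [407. 384.]
yaw 1.3893588744954741 z at grip 0.0538 pitch -20.4
t 27.7 [ 0.5953 -0.275   0.0141] [ 3.8  1.  11.6]
```

Emit:
send_rows:
  targets: "0 0 0 0 255;0 0 -20 0 255;0 0 -60 0 255;0 0 -100 0 255;0 0 -140 0 255;0 0 -140 0 255;0 0 -140 0 255"
  newtons: 50

```text
time: 28.55
ee_pos: [0.5929, -0.2746, 0.1511]
tcp_rot: [180.0, -0.0, -178.9]
wrist_force: [0.8, 0.3, -0.7]
opening: 0.0111
grasp_force: 51.7
```

```bash
python3 - <<'E'
from h import *
X=bot.get_obs()["ee_pos"];u=X+[-.055,0,.034+.02];q=proj("side",u);print(q);pitch("p4",q)
g=st(-90,0,90);a=np.radians(YAW+8);ax=np.array([np.cos(a),np.sin(a),0])
G=g-ax*.072*np.cos(np.radians(20.5));G[2]=.09+.072*np.sin(np.radians(20.5))-.034
print("TCP goal",G,"glass",g);row([G],175.2)
E
```

```text
[395.91781864 339.08963812]
[397.3 337.8] [ 0.933 -0.359] 246 [379. 330.] [416. 347.]
yaw 1.360841994454762 z at grip 0.1893 pitch -20.9
t 28.6 [ 0.5926 -0.2745  0.1504] [-0.4  0.5 -1.1]
TCP goal [ 0.47103268 -0.02791737  0.08121493] glass [ 0.53823656 -0.03356064  0.09      ]
[117.  248.8  69.2] -354.1 [ 0.471  -0.0279  0.0812]
```

Pitch holds at -20.9° in the air, where about 21° is needed. Now to the place behind the watch: back first, then sideways, then down.

Emit:
send_rows:
  targets: "50 0 -30 2 255;100 0 -30 4 255;130 30 -30 6 255;130 80 -30 6 255;130 130 -30 6 255;130 180 -30 6 255;130 220 -20 6 255;130 249 0 6 255;128 249 25 6 255;124 249 50 6 255;120 249 62 6 255;117 249 69 6 255;117 249 69 6 255;117 249 69 6 255"

```text
time: 30.35
ee_pos: [0.4718, -0.028, 0.0832]
tcp_rot: [180.0, 0.0, 175.1]
wrist_force: [0.0, 0.5, -0.5]
opening: 0.0107
grasp_force: 51.8
```

```bash
python3 - <<'E'
from h import *
t=camera("top");cv2.imwrite("pics/f1t.png",t)
X=bot.get_obs()["ee_pos"];q=proj("side",X+[-.055,.005,.034+.02]);pitch("f1",q)
o=bot.get_obs();print(o["tcp_rot"],o["q"])
print("pred glass",proj("side",st(-90,0,90)),proj("top",st(-90,0,90)))
print("cradle/watch",proj("side",st(0,0,90)))
s=cv2.imread("pics/f1.png").astype(int);g=s.sum(2)//3
for y in range(268,330,1):print(y,''.join('#' if v<55 else '=' if v<95 else '-' if v<125 else ':' if v<150 else '.' if v<180 else 'O' for v in g[y,290:380]))
E
```

```text
[269.1 289.4] [ 0.988 -0.153] 204 [250. 284.] [289. 295.]
yaw -4.6450409567190265 z at grip 0.1227 pitch -20.2
t 30.4 [ 0.4718 -0.0279  0.0832] [ 0.  -0.4 -0.1]
[1.79998512e+02 6.05753206e-02 1.75054959e+02] [-3.38929948e+00 -6.32965260e+00 -1.47489532e+01  8.15201060e+01
 -1.57517774e-04  1.55574061e+00]
pred glass [322.32485011 283.47188833] [325.23379321 253.74465029]
cradle/watch [360.46207311 273.01311451]
268 ###############==-----------:..........................:---:::-=======--::::.............:
269 ###############==------------:.........................:----:::-======--:::::.........:::-
270 #########====##=-------------::.........................:---::::-======--::::.....:::-----
271 #########====#==-------===----:.........................:----::::-======-::::::::---------
272 #########=======------====-----:.........................:------:-======--::::------------
273 #########=======-------=--------:.........................:---=-::-======-::::------------
274 #########=======-----------------:........................:-====-:-======--:::------------
275 ##########======
[... 4504 characters left out ...]
...................................
323 .............:::::........................................................................
324 ..........................................................................................
325 ..........................................................................................
326 ..........................................................................................
327 ..........................................................................................
328 ..........................................................................................
329 ..........................................................................................
```

```bash
python3 - <<'E'
from h import *
s=cv2.imread("pics/f1.png");b=cv2.GaussianBlur(s,(3,3),0).astype(int);d=b[...,0]-b[...,2];g=b.sum(2)//3
for y in range(252,300):print(y,''.join('#' if g[y,x]<50 else chr(48+max(0,min(9,d[y,x]//3))) for x in range(296,350)))
t=cv2.imread("pics/f1t.png");b=cv2.GaussianBlur(t,(3,3),0).astype(int);d=b[...,0]-b[...,2];g=b.sum(2)//3
print("top")
for y in range(228,275):print(y,''.join('#' if g[y,x]<45 else chr(48+max(0,min(9,d[y,x]//2+2))) for x in range(300,350)))
E
```

```text
252 #############69999999999999999999999999999999999999999
253 #############79999999999999999999999999999999999999999
254 ############589999999999999999999999999999999999999999
255 ############689999999999999999999999999999999999999999
256 ###########6899999999999999999999999999999999999999999
257 ##########57899999999999999999999999999999999999999999
258 #########578999999999999999999999999999999999999999999
259 #########689999999999999999999999999999999999999999999
260 #########689999999999999999999999999999999999999999999
261 #########789999999999999999999999999999999999999999999
262 #########689999999999999999999999999999999999999999999
263 #########689999999999999999999999999999999999999999999
264 #########689999999999999999999999999999999999999999999
265 ########5799999999999999999999999999999999999999999999
266 ########5799999999999999999999999999999999999999999998
267 ########5799999999999999999999999999999999999999999986
268 ####3###5799999999999999999999999999999999999999999974
269 ###333##5799999999999999999999999999999999999999999975
270 ###3333357999999999999999999999999
[... 3620 characters left out ...]
0000000000000011100011001111110111111111
263 00000000000000000000000000000000000010000010000000
264 00000000000000000000000000000000000000000000000000
265 00000000000000000000000000000000000000000000000000
266 00000000000000000000000000000000000000000000000000
267 00000000000000000000000000000000000000000000000000
268 00000000000000000000000000000000000000000000000000
269 00000000000000000000000000000000000000000000000000
270 00000000000000000000000000000000000000000000000000
271 00000000000000000000000000000000000000000000000000
272 00000000000000000000000000000000000000000000000000
273 00000000000000000000000000000000000000000000000000
274 00000000000000000000000000000000000000000000000000
```

```bash
cat >> h.py <<'E'
def disc(c,az,el,r=.028,th=.0025):
    a,e=np.radians([az,el]);n=np.array([np.cos(e)*np.cos(a),np.cos(e)*np.sin(a),np.sin(e)]);v=np.array([-np.sin(a),np.cos(a),0]);w=np.cross(n,v)
    P=[];
    for k in(0,-2*th):
        P+=[proj("side",c+n*k+r*(v*np.cos(t)+w*np.sin(t))) for t in np.linspace(0,2*np.pi,60)]
    return np.array(P,np.float32)
E
python3 - <<'E'
from h import *
np.set_printoptions(precision=1,suppress=True)
s=cv2.imread("pics/f1.png");b=cv2.GaussianBlur(s,(3,3),0).astype(int);d=b[...,0]-b[...,2]
m=np.zeros(d.shape,np.uint8);m[268:293,311:330]=(d[268:293,311:330]<23);
for y in range(268,293): # drop neck: left of the disc's left edge line
    m[y,:int(312+(y-270)*.42)]=0
p=np.argwhere(m)[:,::-1].astype(np.float32);r=cv2.minAreaRect(p);print("obs",r,p.mean(0),p.min(0),p.max(0))
X=bot.get_obs()["ee_pos"];Z=X[2]+.0335
def pred(az,pit,L=.069,yawoff=0):
    u=R.from_euler('zyx',[az,pit,0],degrees=True).apply([1,0,0]);c=np.array([X[0],X[1],Z])+L*u
    q=disc(c,az,40-pit);r=cv2.minAreaRect(q);print(az,pit,"c",np.round(c,4),np.array(r[0]),np.array(r[1]),round(r[2],1),q.min(0),q.max(0))
for az,pit in((-4.9,20.5),(-4.9,18),(-4.9,23),(-1.9,20.5),(-7.9,20.5)):pred(az,pit)
for e in((.01,0,0),(0,.01,0),(0,0,.01)):print(proj("side",st(-90,0,90)+e)-proj("side",st(-90,0,90)))
E
```

```text
obs ((318.9230651855469, 281.8846130371094), (23.020057678222656, 5.547001838684082), 56.30992889404297) [319.1 281.3] [313. 272.] [326. 291.]
-4.9 20.5 c [ 0.5 -0.   0.1] [320.6 283.9] [25.7  2.8] 57.4 [312.8 272.4] [328.5 295.3]
-4.9 18 c [ 0.5 -0.   0.1] [321.  282.9] [25.7  3.7] 56.0 [312.9 271.6] [329.2 294.2]
-4.9 23 c [ 0.5 -0.   0.1] [320.2 284.8] [25.7  2.7] 58.8 [312.6 273.3] [327.8 296.4]
-1.9 20.5 c [ 0.5 -0.   0.1] [319.9 282.7] [25.6  2.5] 55.1 [311.6 271.6] [328.2 293.9]
-7.9 20.5 c [ 0.5 -0.   0.1] [321.3 285. ] [25.8  3.5] 59.7 [313.8 273.3] [328.8 296.7]
[ 3.9 -1.9]
[-2.4 -3.1]
[-0.  -2.8]
```

```bash
cat >> h.py <<'E'
def headobs(tag,r0,r1,x0f,x1f):
    s=cv2.imread("pics/%s.png"%tag).astype(float);d=s[...,0]-s[...,2];P=[]
    for y in range(r0,r1):
        x=np.arange(int(x0f(y)),int(x1f(y)));w=np.clip(26-d[y,x],0,None)
        if w.sum()>12:P.append((y,(w*x).sum()/w.sum(),w.sum()/13))
    P=np.array(P);f=np.polyfit(P[:,0],P[:,1],1);return P,f
E
python3 - <<'E'
from h import *
np.set_printoptions(precision=1,suppress=True)
ax=lambda y:314.+(y-272)*.575
P,f=headobs("f1",270,294,lambda y:ax(y)-4,lambda y:ax(y)+6)
print(P.T);k=(P[:,0]>=272)&(P[:,0]<=280)|(P[:,0]>=286)&(P[:,0]<=291)
f=np.polyfit(P[k,0],P[k,1],1);print("dcol/drow",f[0],"col@282",np.polyval(f,282))
X=bot.get_obs()["ee_pos"]
def pred(az,pit,L=.069,z0=.0345):
    u=R.from_euler('zyx',[az,pit,0],degrees=True).apply([1,0,0]);c=X+[0,0,z0]+L*u;q=disc(c,az,40-pit)
    im=np.zeros((800,800),np.uint8);cv2.fillConvexPoly(im,cv2.convexHull(((q-[280,240])*10).astype(np.int32)),1);yy,xx=np.nonzero(im)
    g=[(y,xx[yy==y].mean()) for y in range(yy.min()+30,yy.max()-30)];g=np.array(g)/10+[240,280];f=np.polyfit(g[:,0],g[:,1],1)
    h=[proj("side",X+[0,0,z0]+R.from_euler('zyx',[az,pit,0],degrees=True).apply([x,0,.005])) for x in(-.09,-.03)];s=(h[1]-h[0]);s/=np.linalg.norm(s)
    print(az,pit,"slope %.3f col@282 %.1f rows %.1f-%.1f area/len %.1f"%(f[0],np.polyval(f,282),yy.min()/10+240,yy.max()/10+240,im.sum()/100/(np.ptp(yy)/10)),"handle dir",s[1]/s[0],"row@269",h[0][1]+(269.1-h[0][0])*s[1]/s[0])
for a in((-4.9,20.5),(-4.9,18),(-4.9,23),(-2.9,20.5),(-6.9,20.5)):pred(*a)
print("obs handle",-.153/.988,289.4)
E
```

```text
[[272.  273.  274.  275.  276.  277.  278.  279.  280.  281.  282.  283.
  284.  285.  286.  287.  288.  289.  290.  291. ]
 [314.1 314.5 314.9 315.4 316.1 316.8 317.3 317.9 318.3 318.6 318.4 319.1
  320.  321.4 322.2 322.7 323.4 324.2 324.7 325.4]
 [  1.6   2.7   3.5   3.8   3.7   3.5   3.8   4.1   4.6   5.9   7.1   7.6
    5.8   3.9   3.2   2.9   3.2   3.2   2.5   2. ]]
dcol/drow 0.604774088179943 col@282 319.81405241883857
-4.9 20.5 slope 0.636 col@282 319.6 rows 272.1-295.0 area/len 3.2 handle dir -0.1433094371021941 row@269 288.9187374875716
-4.9 18 slope 0.665 col@282 320.5 rows 271.3-293.9 area/len 4.0 handle dir -0.17643255336980435 row@269 289.7672987555229
-4.9 23 slope 0.604 col@282 318.7 rows 272.9-296.1 area/len 3.1 handle dir -0.10917257492288489 row@269 288.0415891259236
-2.9 20.5 slope 0.678 col@282 319.6 rows 271.5-294.1 area/len 2.9 handle dir -0.17399578344842592 row@269 289.6999134543398
-6.9 20.5 slope 0.596 col@282 319.7 rows 272.7-295.9 area/len 3.5 handle dir -0.1136204782806281 row@269 288.16295180855656
obs handle -0.1548582995951417 289.4
```

Handle and disc both agree with pitch ≈20.5° (glass axis ≈19.5° up) and azimuth ≈-4.9°. I'll compute the last small correction.

```bash
python3 - <<'E'
from h import *
np.set_printoptions(precision=4,suppress=True)
from scipy.optimize import fsolve
import h;h.O=np.array([.625,-.0525,0])
def need(gx,gy,gz):
    g=np.array([gx,gy,gz]);a=np.array([150,80,290])-g;b=np.array([-6,0,90])-g;n=a/np.linalg.norm(a)+b/np.linalg.norm(b);n/=np.linalg.norm(n)
    return np.degrees(np.arctan2(n[1],n[0])),np.degrees(np.arcsin(n[2]))
print(need(-90,0,90));z=fsolve(lambda z:need(-90,0,z[0])[1]-19.5,[90])[0];az,el=need(-90,0,z);print("z",z,az,el)
X=bot.get_obs()["ee_pos"];yaw=YAW+az
u=R.from_euler('zyx',[yaw,20.5,0],degrees=True).apply([1,0,0])
G=h.st(-90,0,z)-.069*u-[0,0,.0345];print(G,yaw);row([G],180+yaw);print(bot.get_obs()["time"])
E
```

```text
(np.float64(8.094586077966703), np.float64(19.39304771630319))
z 89.74214089179354 8.092336573781958 19.499999999999993
[ 0.4728 -0.0269  0.0793] -4.707663426218042
[-0.9  1.1  3.9] -0.2 [ 0.4728 -0.0269  0.0793]
30.45
```

Emit:
send_rows:
  targets: "-1 1 2 0 255;-1 1 4 0 255;-1 1 4 0 255;-1 1 4 0 255;-1 1 4 0 255"

```text
time: 31.08
ee_pos: [0.4726, -0.027, 0.0785]
tcp_rot: [180.0, 0.0, 175.1]
wrist_force: [-0.4, -0.1, -0.7]
opening: 0.0108
grasp_force: 51.8
```

```bash
python3 - <<'E'
from h import *
X=bot.get_obs()["ee_pos"];pitch("f2",proj("side",X+[-.055,.005,.054]))
o=bot.get_obs();print(o["tcp_rot"],o["qd"].round(2),o["opening"],o["grasp_force"])
# keeper / watch / bench unchanged: compare with the picture taken after closing and the first one
a=cv2.imread("pics/f2.png").astype(int);b=cv2.imread("pics/r1s.png").astype(int);c=cv2.imread("pics/side0.png").astype(int)
print("keeper region diff",abs(a-b)[240:280,344:372].mean(),"watch",abs(a-b)[262:290,352:364].mean())
for n,(x,y) in dict(bottle=(463,338),loupe=(283,373),tweezers=(469,402),bracelet=(269,311),cushion=(260,225),driver=(291,193),rest=(382,398)).items():
    print(n,round(abs(a-c)[y-15:y+15,x-15:x+15].mean(),1))
E
```

```text
[269.6 290.2] [ 0.987 -0.16 ] 200 [251. 285.] [289. 295.]
yaw -4.63657108009279 z at grip 0.1186 pitch -19.7
t 31.1 [ 0.4726 -0.027   0.0785] [-0.8 -0.6 -1. ]
[-1.79999014e+02  1.81055956e-03  1.75063429e+02] [-0.1   0.01  0.05  0.04 -0.01  0.05] 0.010733385309103794 51.76940739154816
keeper region diff 5.8880952380952385 watch 4.41765873015873
bottle 2.9
loupe 5.3
tweezers 3.1
bracelet 29.5
cushion 17.0
driver 75.5
rest 22.8
```

The mirror is held steady at the computed pose. The keeper and watch regions look unchanged since closing; the larger differences elsewhere lie where the arm and its shadow now fall. Handing in.

```bash
python3 -c "
from workcell import ticket
print(ticket.job_done())"
```

```text
the job is handed in; nothing more can be done
None
```

I handed the job in at about 31 s. The keeper is closed in its catch, and the mirror is held level with the watch, about 84 mm behind its back. The glass axis is about 20° up and 8° towards +y, which I measured only from the camera pictures (good to about 1.5°). I could not check the stand camera's own view of the stamp.

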